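# Bring the pipette into the balance chamber, poised over the crucible

### The job

Get ready to dose a liquid into the tared crucible on the balance. Slide the glass top door of the balance's draught shield fully open (away from you), then lift the pipette out of its rack, carry it upright, clear of the tube rack, over the wall of the draught shield, and finish holding it still and upright with its tip centred about a centimetre above the rim of the crucible, without ever touching the crucible. The program ends while holding the pipette there; leave the crucible, the tube rack, the bottle and the vial as they stand.

Things in the scene. Friction and masses are not known exactly. Their poses are not given: they have to be found in the camera images.
- shield_door (a joint): Opening of the sliding glass top door of the balance, in m: 0 shut, 0.110 fully open (end stop); it may start a little ajar. It slides level, away from the front of the balance, along the balance's +x, and stays where it is left (friction about 1.5 N).
- door_handle (a point): Centre of the blue bar handle standing on the door near its front edge: 13 mm along the balance's x, 62 mm along its y, 24 mm high (12 below to 12 above this point, which is 118 mm above the worktop); its foot plate (22 x 70 mm) ends 10 mm below this point. Moves with the door; axes as the balance.
- balance: White balance, fixed. Origin on the worktop under the middle of the weighing chamber; x to its rear, y left, z up. Chamber 142 x 142 mm outside, glass walls; side rails for the door 108 mm high, front wall 100, tower behind 98, low console in front (to x = -150 mm). Door open, the chamber is clear from above for x -65 to +40, y -63 to +63 mm; the door handle, then at x = +60, rises to 130 mm.
- pan (a point): Middle of the top of the round steel weighing pan (80 mm across), 46 mm above the worktop, inside the chamber.
- crucible_rim (a point): Centre of the open mouth of the white porcelain crucible, level with its rim. The crucible stands loose on the pan, not quite in its middle: 45 mm across at the rim, 36 mm tall, inside mouth 40 mm wide; so the rim is 82 mm above the worktop. z up.
- pipette_rack: Pipette rack, fixed: dark base 140 (x) by 74 (y) mm, two aluminium decks on four posts, three holes in a row along its x, 42 mm apart; upper deck's top 92 mm high, post nuts 96 mm. Origin on the worktop under the middle hole, where the pipette stands, its cone resting in the hole; lift it straight up by at least 90 mm to free it. z up.
- pipette_grip (a point): On the axis of the loose white micropipette (about 85 g, 234 mm long), on its barrel 182 mm above the tip: where to grip. The barrel is a cylinder 28 mm across from 125 to 200 mm above the tip; above it only the blue plunger, to 234 mm; below it tapers. The point's y axis points to the tip (down while in the rack). Gripped here it hangs straight.
- pipette_tip (a point): Lower end of the pipette's tip (6 mm across), 182 mm from pipette_grip along the pipette; about 6 mm above the worktop in the rack. y axis along the pipette, downward in the rack.
- tube_rack: White lattice rack, loose, with four capped 15 ml tubes seated in it, standing between the pipette rack and the balance: 82 (x) by 161 (y) by 60 mm, with the tubes 125 mm high. Origin under its middle on the worktop. Leave it as it stands.
- bottle: Amber bottle with a blue cap, 49 mm across and 111 mm tall, loose, to the left of the balance; origin under its middle. Leave it.
- vial: Small glass vial with a black cap, 22 mm across and 54 mm tall, loose, to the left of the balance; origin under its middle. Leave it.

How it is judged:
By the outcome, as a careful person would: the job done as asked, in the order asked, and still so for the second after the job is handed in, while the arm keeps its last pose, push and grip.
It also fails if it takes over 54 s, if anything falls off the work surface, if the arm or the gripper's body presses on something with over 40 N, if the wrist force passes 120 N, or if a joint passes its speed limit or range.

### The arm

A 6-joint arm with a two-finger parallel gripper is mounted at the origin on a cart in front of the work surface, level with it; the furniture and walls round the work are solid. World frame = base frame: x ahead of the robot, y to its left, z up, the work surface at z = 0. Lengths are in m, angles in rad, forces in N, time in s.
With the tool pointing down it reaches from about 0.3 to 0.775 m from the base axis. Payload 14.6 kg.
Tool frame: the origin (TCP) lies at the very end of the fingers, on their centre line; the grasp point (between the pads) lies 19 mm behind it; z points along the fingers, y is the line along which they close (so a half turn about z gives the same grasp; the last joint's range is limited). The gripper opens to 94 mm and grips with 3 to 60 N. Pads are 16 mm wide; open, the fingers measure 119 mm over their backs; the gripper's body (75 mm by 177 mm) begins 78 mm behind the grasp point.
Start: joints at [-1.38, 0.3, 1.521, -0, 1.321, -0.067], TCP at [0.14, -0.532, 0.205] pointing down, gripper open.
Joint ranges: [-3.03, 3.03], [-0.79, 2.21], [0.23, 2.52], [-1.04, 4.18], [0, 3.07], [-2.55, 2.55]. Speed limits (rad/s): [2.22, 2.22, 2.57, 3.14, 3.14, 3.14].

### API

Orientations are given as [roll, pitch, yaw] about the fixed x, y, z axes, in that order (R = Rz(yaw) Ry(pitch) Rx(roll)).
In Python, from station import * gives the robot as it stands.
- The arm moves only by the tool jog_arm, never from a script. Its argument "rows" is a list of rows, each a list of 3 entries, a list of its own where there are three numbers: the shift along the tool's x, y, z in m, then the turn about the tool's z in degrees, then the finger opening in m, from 0 to 0.094. A call has 1 to 12 rows; each row shifts and turns the commanded pose from where the row before left it, along the tool's axes as they then stand; what a row does not reach is not made up. A row lasts 1/12 s, in which the tool goes at most 41.7 mm and 7.16 degrees, less where a joint would pass 70% of its speed; a pose out of reach is approached as far as the arm can. A call is refused whole if a number of a shift passes 0.0417 or a number of a turn 7.16, either way. A call with a gripper value outside its range is refused whole. The fingers move at their own pace and stop on an object; "squeeze" is the grip in N (left out, the last holds). Time passes only in rows, so rows that do not move let the fingers close. It gives the time, the measured TCP pose, the force, the opening and the grip force at its end, in the units of the state.
- get_obs(): the state, without advancing time (a new reading comes with each control period).
- camera(name): name is "scene" or "top"; returns a dict with "image" (480x640x3 uint8, red, green, blue), "range_z" (480x640 float32, m along the optical axis (not along the pixel's ray), 0 where there is no reading), "K" (3x3 intrinsics, pixels), "world_from_camera" (4x4, takes a point from camera to world coordinates). Camera axes: x right, y up, looking along -z (the intrinsics and any distortion apply to the point x, -y, -z); pixel columns grow to the right and rows downward; lengths in m; the calibration is good to about 2 mm. A picture is of the moment at which its call begins.
- hand_in(): hands the job in; it is judged then, once.
Trained networks look in a picture, given as the dict that the camera call returned (one of the last four; its "shot" number tells which), for a name from the list of things; names that differ only in an ending like _2 or _b are one class to them, and where a whole thing is asked for, a point or a joint stands for the part that bears it (a point fixed in the world has none). Each returns a list of dicts, best first, with "p" (0 to 1); they miss things now and then, are a little off and sometimes report something else, mostly with a low value. They report only what shows in the picture. A call takes as long as a camera call.
- search_frame(label, picture): "at" ([column, row] as shares, 0 to 1, of the picture: columns of its width, rows of its height, amid what is visible of it).
- spot_point(label, picture): "at" ([column, row] as shares, 0 to 1, of the picture: columns of its width, rows of its height: a listed point, or the origin of a listed thing).
The state is a dict: "time_s": time; "qpos": joint angles; "joint_vel": joint speeds; "tau": joint torques, N m; "ee_pos": TCP position; "eef_rot": TCP orientation; "force": force on the tool from outside, world axes, zero at the start; "moment": the same for the moment, N m; "grip_width": finger opening in m; "grip_force": force on a finger pad.
Only numpy, scipy, OpenCV 4.12 (cv2) and the standard library are available. Lean on these libraries where they do the work, as an engineer would, in place of code of your own. Each camera call takes 0.05 s, during which the arm holds its last target. There are 200 camera calls.

## Working session

There is one attempt and no reset: what is moved stays moved. The work goes in short steps, Python scripts to look and compute and a tool call to move; the robot and the scene stay as the last step left them, time stands still between calls to the robot, and variables do not carry over. Pictures are saved under pics/ and viewed, at most 10 in all, crops included, and the job is handed in when it is done.

Besides the shell and the picture viewer there is one more tool, called after "Emit:" by a JSON object that holds its "fn" and its "kwargs", one argument or row to a line. jog_arm: Moves the arm, as the interface text tells. Its arguments: {"type":"object","properties":{"rows":{"type":"array","items":{"type":"array"}},"squeeze":{"type":"number"}},"required":["rows"]}

```bash
mkdir -p pics; ls
cat > h.py <<'E'
from station import *
import numpy as np, cv2
def px2w(c,u,v,z=None,d=None):
    K=c["K"];T=c["world_from_camera"]
    r=np.array([(u-K[0,2])/K[0,0],-(v-K[1,2])/K[1,1],-1.])
    o=T[:3,3];w=T[:3,:3]@r
    s=d if d is not None else (z-o[2])/w[2]
    return o+s*w
def w2px(c,p):
    T=c["world_from_camera"];q=T[:3,:3].T@(np.array(p)-T[:3,3]);q=q/-q[2]
    return c["K"][0,0]*q[0]+c["K"][0,2],-c["K"][1,1]*q[1]+c["K"][1,2]
E
python3 - <<'E'
from h import *
np.set_printoptions(precision=4,suppress=True)
Z=dict(door_handle=.118,balance=0,pan=.046,crucible_rim=.082,pipette_rack=0,pipette_grip=.188,pipette_tip=.006,tube_rack=0,bottle=0,vial=0)
for n in("scene","top"):
    c=camera(n);cv2.imwrite(f"pics/{n}0.png",c["image"][:,:,::-1]);print(n,c["world_from_camera"],c["K"],[k for k in c])
    for l,z in Z.items():
        for r in spot_point(l,c)[:2]:
            u,v=r["at"][0]*640,r["at"][1]*480
            d=c["range_z"][min(int(v),479),min(int(u),639)]
            print(l,round(r["p"],2),round(u),round(v),px2w(c,u,v,z=z),px2w(c,u,v,d=d))
print(get_obs())
E
```

```text
pics
scene [[-0.5484  0.4797 -0.685  -0.3369]
 [-0.836  -0.2965  0.4617  0.5261]
 [ 0.0184  0.8258  0.5636  0.8232]
 [ 0.      0.      0.      1.    ]] [[598.8299   0.     316.2753]
 [  0.     598.8299 227.5736]
 [  0.       0.       1.    ]] ['image', 'range_z', 'K', 'world_from_camera', 'shot']
door_handle 0.62 234 266 [0.4941 0.1517 0.118 ] [0.4984 0.1497 0.1143]
balance 0.84 231 303 [0.5245 0.1508 0.    ] [0.4583 0.1796 0.0632]
balance 0.59 236 264 [0.6367 0.0823 0.    ] [0.4956 0.1466 0.1193]
pan 0.9 229 284 [0.5324 0.1486 0.046 ] [0.5239 0.1523 0.0536]
crucible_rim 0.39 234 267 [0.5346 0.1342 0.082 ] [0.4941 0.1524 0.1165]
pipette_rack 0.18 231 303 [0.5254 0.1517 0.    ] [0.455  0.1822 0.0672]
pipette_tip 0.16 199 369 [0.3912 0.2809 0.006 ] [0.3852 0.2829 0.0128]
tube_rack 0.7 356 259 [ 0.5103 -0.1549  0.    ] [0.2039 0.0914 0.2978]
bottle 0.86 168 348 [0.4763 0.3077 0.    ] [0.4605 0.3119 0.0159]
vial 0.71 200 372 [ 0.3902  0.2815 -0.    ] [0.3845 0.2834 0.0064]
vial 0.4 230 281 [0.5904 0.1222 0.    ] [0.5188 0.1534 0.0635]
top [[-0.0048  0.9908 -0.1352  0.3283]
 [-0.9999 -0.0
[... 595 characters left out ...]
65 -0.3034  0.2184]
tube_rack 0.64 382 225 [ 0.5077 -0.1465  0.    ] [ 0.5073 -0.1462  0.0034]
bottle 0.83 182 238 [0.4809 0.2892 0.    ] [0.4722 0.2717 0.0706]
vial 0.5 187 275 [0.4003 0.2771 0.    ] [0.3982 0.2685 0.0361]
{'time_s': 1.1, 'qpos': array([-1.3796,  0.2999,  1.521 , -0.    ,  1.3207, -0.0666]), 'joint_vel': array([ 0.0002, -0.0003, -0.0017, -0.0016,  0.0006, -0.0011]), 'tau': array([  0.0007, -53.1667, -35.2909,   0.071 ,   0.0214,   0.    ]), 'ee_pos': array([ 0.1402, -0.5318,  0.2054]), 'eef_rot': array([-3.1416,  0.    ,  0.2578]), 'force': array([ 1.111 ,  0.0543, -1.0173]), 'moment': array([ 0.0043, -0.0383,  0.0042]), 'grip_force': 0.0, 'grip_width': 0.09428484486384275}
```

View pics/scene0.png

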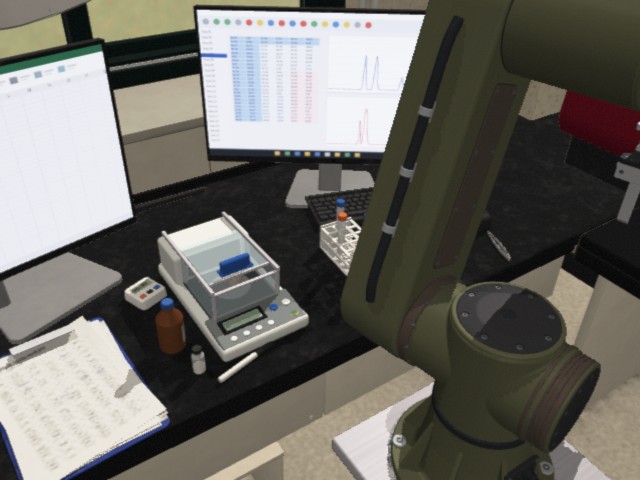

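View pics/top0.png

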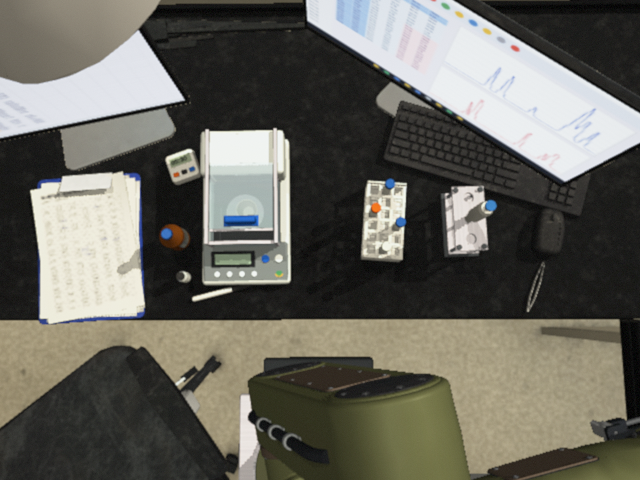

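The top view shows the balance at about (245,205), its blue handle at (240,220), the tube rack at (385,220), and the pipette at (488,207) in its rack at (466,220). Next I'll refine these positions from range data.

Run:
```python
from h import *
np.set_printoptions(precision=4,suppress=True)
c=camera("top");T=c["world_from_camera"];K=c["K"];I=c["image"]
v,u=np.mgrid[:480,:640];d=c["range_z"]
P=np.stack([(u-K[0,2])/K[0,0]*d,-(v-K[1,2])/K[1,1]*d,-d],-1)@T[:3,:3].T+T[:3,3]
np.save("P.npy",P)
def box(u0,u1,v0,v1,zl,zh,name,col=None):
    m=(u>=u0)&(u<u1)&(v>=v0)&(v<v1)&(P[...,2]>zl)&(P[...,2]<zh)
    if col=="blue": m&=(I[...,2].astype(int)>I[...,0]+60)
    if m.sum()<4: print(name,"none");return
    q=P[m];r=cv2.minAreaRect(q[:,:2].astype(np.float32)*1000)
    print(name,m.sum(),"min",q.min(0),"max",q.max(0),"rect",r)
box(215,265,205,232,.10,.15,"handle","blue")
box(465,510,190,225,.12,.26,"pipette")
for a,b in((.12,.16),(.16,.195),(.195,.212),(.212,.26)): box(465,510,190,225,a,b,f"pip{a}")
box(435,500,180,265,.08,.1,"deck")
box(435,500,180,265,.01,.1,"rack")
box(355,415,175,265,.045,.07,"tubrack")
box(355,415,175,265,.09,.2,"tubes")
box(195,300,125,290,.03,.15,"balance")
box(200,300,125,240,.1,.116,"rails")
a=cv2.resize(I[115:295,190:310],None,fx=3.3,fy=3.3,interpolation=cv2.INTER_CUBIC)
b=cv2.resize(I[115:295,350:510],None,fx=2.4,fy=3.3,interpolation=cv2.INTER_CUBIC)
cv2.imwrite("pics/z.png",np.hstack([a,b])[:,:,::-1])
```

```text
handle 457 min [0.4836 0.1001 0.1   ] max [0.5348 0.1804 0.133 ] rect ((507.813232421875, 141.44155883789062), (49.917152404785156, 79.30357360839844), 4.4851789474487305)
pipette 395 min [ 0.492  -0.3255  0.1279] max [ 0.5186 -0.298   0.2431] rect ((504.8608703613281, -311.2565612792969), (27.54587173461914, 24.064838409423828), 33.518314361572266)
pip0.12 66 min [ 0.4923 -0.3187  0.1279] max [ 0.517  -0.2983  0.1583] rect ((502.0967712402344, -306.239501953125), (27.09608268737793, 12.648524284362793), 31.27161407470703)
pip0.16 82 min [ 0.492  -0.3168  0.1603] max [ 0.5162 -0.2989  0.1949] rect ((501.8846740722656, -305.43743896484375), (26.837146759033203, 10.858712196350098), 29.475296020507812)
pip0.195 74 min [ 0.4921 -0.3255  0.1951] max [ 0.5186 -0.298   0.2118] rect ((502.786376953125, -309.9315185546875), (27.2673397064209, 19.31338119506836), 46.43531799316406)
pip0.212 173 min [ 0.4934 -0.3223  0.2127] max [ 0.5171 -0.3007  0.2431] rect ((505.5705261230469, -312.21826171875), (23.23646354675293, 21.680818557739258), 33.56846618652344)
deck 1674 min [ 0.4411 -0.3471  0.08
[... 323 characters left out ...]
ack 1582 min [ 0.4264 -0.1927  0.0451] max [ 0.593  -0.0994  0.0696] rect ((510.0154724121094, -146.42062377929688), (82.1837387084961, 162.09805297851562), 85.4699478149414)
tubes 388 min [ 0.4379 -0.1787  0.0906] max [ 0.5819 -0.1127  0.1289] rect ((509.90966796875, -145.8009033203125), (138.22300720214844, 58.97879409790039), 13.216351509094238)
balance 12315 min [0.38   0.0541 0.03  ] max [0.6937 0.2371 0.133 ] rect ((537.0880126953125, 145.61094665527344), (313.2569580078125, 182.46861267089844), 0.42160356044769287)
rails 4588 min [0.4648 0.0689 0.1   ] max [0.691  0.2275 0.113 ] rect ((578.4711303710938, 148.59530639648438), (158.33164978027344, 226.10928344726562), 89.51872253417969)
```

View pics/z.png

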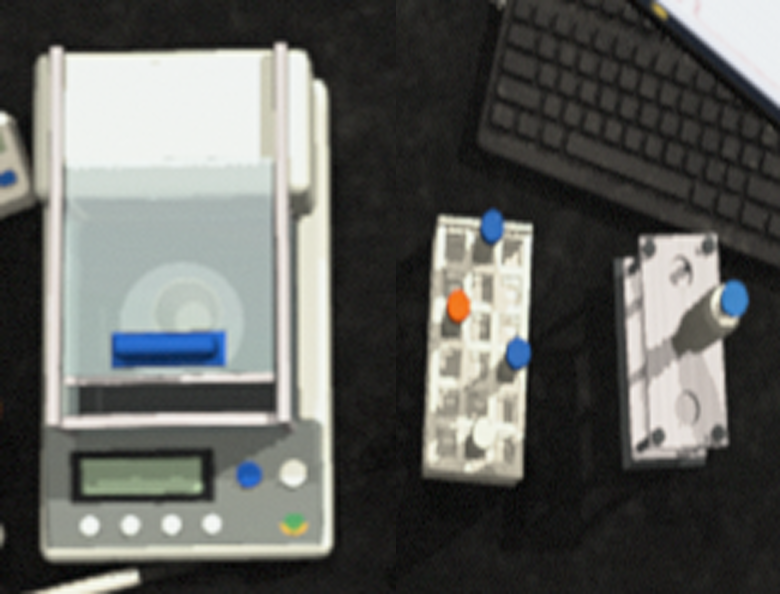

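Run:
```python
from h import *
np.set_printoptions(precision=4,suppress=True)
P=np.load("P.npy");I=cv2.imread("pics/top0.png")[:,:,::-1].astype(int)
m=(I[...,2]>I[...,0]+60)&(P[...,2]>.1245);m[:205]=0;m[233:]=0;m[:,:215]=0;m[:,265:]=0
q=P[m];print(m.sum(),q.mean(0),q.min(0),q.max(0),cv2.minAreaRect(q[:,:2].astype(np.float32)*1000))
v,u=np.mgrid[:480,:640]
for y0 in np.arange(-.5,.3,.1):
    k=(P[...,1]>y0)&(P[...,1]<y0+.1)&(P[...,2]>.14)&(P[...,0]>.52)&(v<200)
    print(round(y0,1),P[k][:,0].min() if k.any() else None)
# rails
k=(P[...,2]>.1)&(P[...,2]<.114)&(u>195)&(u<300)&(v>125)&(v<250)
for x0 in (.48,.55,.62,.68):
    kk=k&(abs(P[...,0]-x0)<.008);print(x0,P[kk][:,1].min(),P[kk][:,1].max())
```

```text
182 [0.5007 0.1449 0.1344] [ 0.3283 -0.0176  0.1246] [0.5088 0.1766 1.2382] ((431.41510009765625, 65.7070083618164), (261.263671875, 44.935081481933594), 48.698524475097656)
-0.5 0.5606049592081861
-0.4 0.6195945945723353
-0.3 0.6850919473166726
-0.2 0.754596598107777
-0.1 0.8220883600094611
-0.0 0.891064975277544
0.1 0.6241470080221427
0.2 0.5926058895295251
0.48 0.07384610326533605 0.21809499505274255
0.55 0.0739437337651701 0.21972336694925265
0.62 0.07416479991789597 0.2237660882501118
0.68 0.07654289118604683 0.22007168205498084
```

Emit:
{"fn": "jog_arm", "kwargs": {
  "rows": [
    [[0,0,0],7.0,0],
    [[0,0,0],7.0,0],
    [[0,0,0],0.77,0]
  ]
}}

```text
time_s: 1.4
ee_pos: [0.1402, -0.5318, 0.2055]
eef_rot: [3.142, -0.0, -0.006]
force: [-0.6, -1.0, -0.6]
grip_width: 0.0772
grip_force: 0.0
```

Run:
```python
from h import *
np.set_printoptions(precision=3,suppress=True)
P=np.load("P.npy")
v,u=np.mgrid[:480,:640]
k=(P[...,1]>.0)&(P[...,1]<.35)&(P[...,2]>.14)&(P[...,2]<1.2)&(P[...,0]>.5)&(v<230)
for x0 in np.arange(.5,.95,.04):
  kk=k&(P[...,0]>x0)&(P[...,0]<x0+.04)
  if kk.any(): q=P[kk];print(round(x0,2),kk.sum(),q.min(0),q.max(0),u[kk].min(),u[kk].max(),v[kk].min(),v[kk].max())
c=camera("scene");T=c["world_from_camera"];K=c["K"];d=c["range_z"]
P=np.stack([(u-K[0,2])/K[0,0]*d,-(v-K[1,2])/K[1,1]*d,-d],-1)@T[:3,:3].T+T[:3,3]
k=(P[...,1]>.05)&(P[...,1]<.35)&(P[...,2]>.14)&(P[...,0]>.5)&(u<330)&(d>0)&(P[...,0]<.8)
print(k.sum(),(P[k].min(0),P[k].max(0)) if k.any() else 0)
```

```text
0.58 3162 [0.591 0.207 0.589] [0.62  0.35  0.644] 3 120 42 84
0.62 6558 [0.62  0.161 0.617] [0.66  0.35  0.676] 0 158 0 53
0.66 33 [0.66  0.159 0.651] [0.664 0.18  0.658] 139 160 0 2
0.7 1813 [0.726 0.285 0.14 ] [0.74  0.35  0.388] 98 167 45 107
0.74 1988 [0.74  0.251 0.14 ] [0.762 0.308 0.43 ] 122 187 25 101
0.86 177 [0.891 0.    0.141] [0.9   0.016 0.243] 304 312 0 27
0.9 50 [0.9   0.008 0.141] [0.904 0.018 0.229] 303 308 0 23
9533 (array([0.589, 0.253, 0.14 ]), array([0.759, 0.35 , 0.604]))
```

Emit:
{"fn": "jog_arm", "kwargs": {
  "rows": [
    [[0.0137,-0.0283,0],0,0],
    [[0.0137,-0.0283,0],0,0],
    [[0.0137,-0.0283,0],0,0],
    [[0.0137,-0.0283,0],0,0],
    [[0.0137,-0.0283,0],0,0],
    [[0.0137,-0.0283,0],0,0],
    [[0.0137,-0.0283,0],0,0],
    [[0.0137,-0.0283,0],0,0],
    [[0.0137,-0.0283,0],0,0],
    [[0.0137,-0.0283,0],0,0],
    [[0.0137,-0.0283,0],0,0],
    [[0.0137,-0.0283,0],0,0]
  ]
}}

```text
time_s: 2.45
ee_pos: [0.3049, -0.1908, 0.2057]
eef_rot: [3.141, -0.001, 0.004]
force: [0.4, 0.0, 0.3]
grip_width: 0.0005
grip_force: 0.0
```

Emit:
{"fn": "jog_arm", "kwargs": {
  "rows": [
    [[0.0137,-0.0283,0],0,0],
    [[0.0137,-0.0283,0],0,0],
    [[0.0137,-0.0283,0],0,0],
    [[0.0137,-0.0283,0],0,0],
    [[0.0137,-0.0283,0],0,0],
    [[0.0137,-0.0283,0],0,0],
    [[0.0137,-0.0283,0],0,0],
    [[0.0137,-0.0283,0],0,0],
    [[0.0137,-0.0283,0],0,0],
    [[0.0137,-0.0283,0],0,0],
    [[0.0137,-0.0283,0],0,0],
    [[0.0137,-0.0283,0],0,0]
  ]
}}

```text
time_s: 3.45
ee_pos: [0.4694, 0.1491, 0.2055]
eef_rot: [-3.142, -0.0, 0.005]
force: [-0.2, -1.5, -0.6]
grip_width: 0.0003
grip_force: 0.0
```

Emit:
{"fn": "jog_arm", "kwargs": {
  "rows": [
    [[0,0.003,0.03],0,0],
    [[0,0,0.03],0,0],
    [[0,0,0.031],0,0],
    [[0,0,0],0,0],
    [[0.008,0,0],0,0],
    [[0.01,0,0],0,0],
    [[0.01,0,0],0,0],
    [[0.01,0,0],0,0],
    [[0.01,0,0],0,0],
    [[0.01,0,0],0,0],
    [[0.01,0,0],0,0]
  ]
}}

```text
time_s: 4.37
ee_pos: [0.5387, 0.1446, 0.1171]
eef_rot: [-3.141, -0.002, 0.002]
force: [-2.3, 2.8, -0.7]
grip_width: 0.0006
grip_force: 1.1
```

Emit:
{"fn": "jog_arm", "kwargs": {
  "rows": [
    [[0.01,0,0],0,0],
    [[0.01,0,0],0,0],
    [[0.005,0,0],0,0],
    [[0.004,0,0],0,0],
    [[0.003,0,0],0,0],
    [[0,0,0],0,0]
  ]
}}

```text
time_s: 4.87
ee_pos: [0.5697, 0.1443, 0.1152]
eef_rot: [-3.141, -0.001, 0.0]
force: [-0.3, -0.0, 0.3]
grip_width: 0.0007
grip_force: 0.0
```

Emit:
{"fn": "jog_arm", "kwargs": {
  "rows": [
    [[0.003,0,0],0,0],
    [[0.002,0,0],0,0],
    [[0,0,0],0,0]
  ]
}}

```text
time_s: 5.12
ee_pos: [0.5735, 0.1444, 0.1147]
eef_rot: [3.141, 0.002, 0.0]
force: [-6.6, -0.1, 4.6]
grip_width: 0.0002
grip_force: 3.3
```

Emit:
{"fn": "jog_arm", "kwargs": {
  "rows": [
    [[0.002,0,0],0,0],
    [[0.001,0,0],0,0],
    [[0,0,0],0,0]
  ]
}}

```text
time_s: 5.37
ee_pos: [0.5738, 0.1444, 0.1146]
eef_rot: [3.141, 0.009, 0.001]
force: [-30.9, -3.1, 18.4]
grip_width: 0.0003
grip_force: 15.1
```

Run:
```python
from h import *
c=camera("top");I=c["image"]
cv2.imwrite("pics/d1.png",cv2.resize(I[115:295,190:310],None,fx=3.3,fy=3.3,interpolation=cv2.INTER_CUBIC)[:,:,::-1])
print(get_obs()["force"])
```

```text
[-29.82769911  -3.18488536  17.71085229]
```

View pics/d1.png

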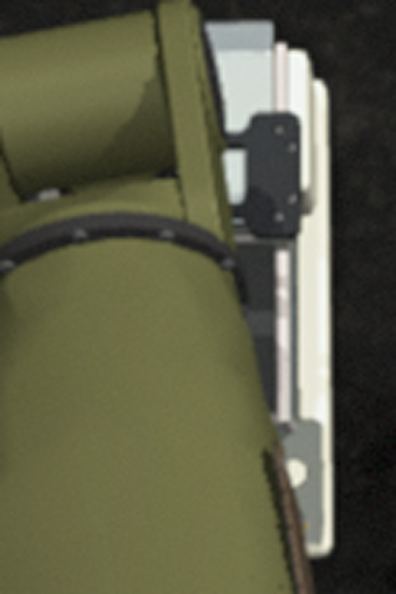

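The push ran into the end stop (force rose to 30 N at handle x of about 0.588), so the door is open. I'll back off and go over to the pipette.

Emit:
{"fn": "jog_arm", "kwargs": {
  "rows": [
    [[-0.012,0,0],0,0],
    [[-0.012,0,0],0,0],
    [[0,0,-0.04],0,0],
    [[0,0,-0.04],0,0],
    [[0,0,-0.04],0,0],
    [[0,0,-0.04],0,0],
    [[-0.003,0.0326,0],0,0.08],
    [[-0.003,0.0326,0],0,0.08],
    [[-0.003,0.0326,0],0,0.08],
    [[-0.003,0.0326,0],0,0.08],
    [[-0.003,0.0326,0],0,0.08],
    [[-0.003,0.0326,0],0,0.08]
  ]
}}

```text
time_s: 6.42
ee_pos: [0.5347, -0.0527, 0.2747]
eef_rot: [3.141, -0.001, 0.0]
force: [-1.0, 1.1, 0.3]
grip_width: 0.0369
grip_force: 0.0
```

Emit:
{"fn": "jog_arm", "kwargs": {
  "rows": [
    [[-0.003,0.0326,0],0,0.08],
    [[-0.003,0.0326,0],0,0.08],
    [[-0.003,0.0326,0],0,0.08],
    [[-0.003,0.0326,0],0,0.08],
    [[-0.003,0.0326,0],0,0.08],
    [[-0.003,0.0326,0],0,0.08],
    [[-0.003,0.0326,0],0,0.08],
    [[-0.003,0.0326,0],0,0.08],
    [[0,0,0],0,0.08]
  ]
}}

```text
time_s: 7.17
ee_pos: [0.5098, -0.3167, 0.2738]
eef_rot: [3.141, 0.001, -0.004]
force: [-0.4, 0.3, -0.7]
grip_width: 0.08
grip_force: 0.0
```

Run:
```python
from h import *
np.set_printoptions(precision=4,suppress=True)
for n in("top","scene"):
    c=camera(n);I=c["image"]
    for l,z in dict(door_handle=.118,pan=.046,crucible_rim=.082,pipette_grip=.188).items():
        for r in spot_point(l,c)[:2]:
            u,v=r["at"][0]*640,r["at"][1]*480
            print(n,l,round(r["p"],2),round(u,1),round(v,1),px2w(c,u,v,z=z))
    if n=="top":
        K=c["K"];T=c["world_from_camera"];d=c["range_z"];v,u=np.mgrid[:480,:640]
        P=np.stack([(u-K[0,2])/K[0,0]*d,-(v-K[1,2])/K[1,1]*d,-d],-1)@T[:3,:3].T+T[:3,3]
        m=(P[...,2]>.074)&(P[...,2]<.092)&(abs(P[...,0]-.53)<.045)&(abs(P[...,1]-.147)<.055)
        q=P[m];print(m.sum(),q.min(0) if m.any() else 0,q.max(0) if m.any() else 0,cv2.minEnclosingCircle(q[:,:2].astype(np.float32)*1000))
        a=cv2.resize(I[115:295,190:310],None,fx=3.3,fy=3.3,interpolation=cv2.INTER_CUBIC)
    else: b=cv2.resize(I[200:380,140:260],None,fx=3.3,fy=3.3,interpolation=cv2.INTER_CUBIC)
cv2.imwrite("pics/e1.png",np.hstack([a,b])[:,:,::-1])
```

```text
top door_handle 0.9 236.2 177.2 [0.5887 0.1549 0.118 ]
top pan 0.65 246.9 214.5 [0.5249 0.1424 0.046 ]
top pan 0.46 246.8 214.0 [0.526  0.1426 0.046 ]
top crucible_rim 0.73 241.1 210.7 [0.5269 0.1496 0.082 ]
top pipette_grip 0.5 482.2 205.9 [ 0.5145 -0.3121  0.188 ]
108 [0.5073 0.1168 0.0742] [0.5512 0.1604 0.087 ] ((529.5390014648438, 138.31431579589844), 22.42527198791504)
scene door_handle 0.58 214.4 241.8 [0.5854 0.1504 0.118 ]
scene pan 0.58 228.5 280.9 [0.5409 0.1462 0.046 ]
scene pan 0.48 168.1 345.0 [0.4365 0.3167 0.046 ]
scene crucible_rim 0.97 232.2 272.1 [0.5209 0.1455 0.082 ]
```

View pics/e1.png

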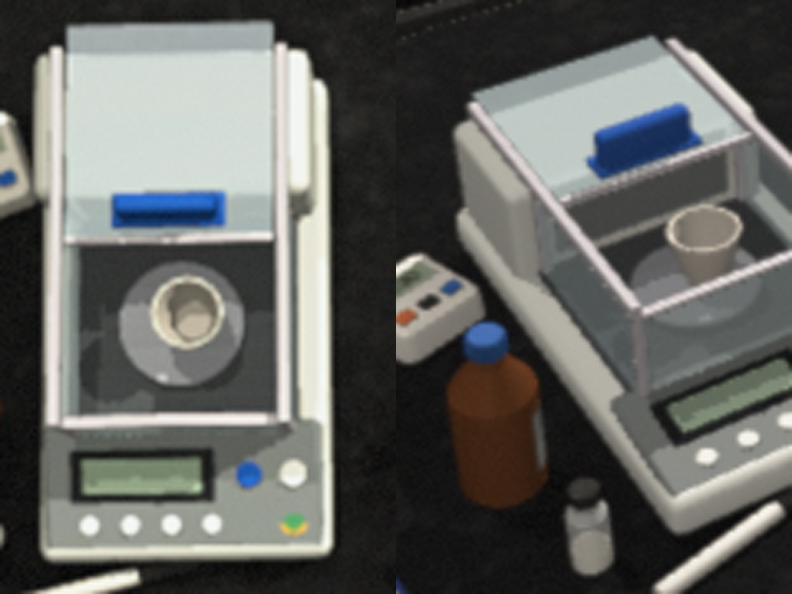

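The picture shows the door open, with the handle at about (237,177). The crucible rim is centred at about (246.7,209.8) in the top view, which puts it at (0.529, 0.1385) with the given 22.4 mm radius. Next I'll grasp the pipette.

Emit:
{"fn": "jog_arm", "kwargs": {
  "rows": [
    [[-0.0045,-0.005,0],0,0.08],
    [[0,0,0.025],0,0.08],
    [[0,0,0.03],0,0.08],
    [[0,0,0.03],0,0.08],
    [[0,0,0.02],0,0.08],
    [[0,0,0],0,0.08]
  ]
}}

```text
time_s: 8.17
ee_pos: [0.5049, -0.3056, 0.1653]
eef_rot: [-3.138, 0.005, 0.0]
force: [0.5, -0.7, -1.1]
grip_width: 0.0801
grip_force: 0.0
```

Emit:
{"fn": "jog_arm", "kwargs": {
  "rows": [
    [[0,0,0],0,0.02],
    [[0,0,0],0,0.02],
    [[0,0,0],0,0.02],
    [[0,0,0],0,0.02],
    [[0,0,0],0,0.02],
    [[0,0,0],0,0.02],
    [[0,0,0],0,0.02]
  ],
  "squeeze": 20
}}

```text
time_s: 8.75
ee_pos: [0.5066, -0.3071, 0.1698]
eef_rot: [3.141, -0.0, 0.0]
force: [-0.5, -0.6, -0.6]
grip_width: 0.0368
grip_force: 0.1
```

Emit:
{"fn": "jog_arm", "kwargs": {
  "rows": [
    [[0,0.0025,0],0,0.04],
    [[-0.001,0.002,0],0,0.04],
    [[0,0,0],0,0.04],
    [[0,0,0],0,0.02],
    [[0,0,0],0,0.02],
    [[0,0,0],0,0.02],
    [[0,0,0],0,0.02],
    [[0,0,0],0,0.02]
  ]
}}

```text
time_s: 9.42
ee_pos: [0.5055, -0.3117, 0.1694]
eef_rot: [3.141, -0.0, 0.0]
force: [-0.1, -1.3, -1.0]
grip_width: 0.0276
grip_force: 20.0
```

Emit:
{"fn": "jog_arm", "kwargs": {
  "rows": [
    [[0,0,-0.005],0,0.02],
    [[0,0,-0.01],0,0.02],
    [[0,0,-0.015],0,0.02],
    [[0,0,-0.02],0,0.02],
    [[0,0,-0.02],0,0.02],
    [[0,0,-0.02],0,0.02],
    [[0,0,-0.02],0,0.02],
    [[0,0,-0.02],0,0.02],
    [[0,0,-0.02],0,0.02],
    [[0,0,-0.005],0,0.02],
    [[0,0,0],0,0.02],
    [[0,0,0],0,0.02]
  ]
}}

```text
time_s: 10.42
ee_pos: [0.5054, -0.3113, 0.3238]
eef_rot: [-3.141, 0.001, 0.0]
force: [-0.6, -0.4, -0.8]
grip_width: 0.0275
grip_force: 20.0
```

Run:
```python
from h import *
np.set_printoptions(precision=4,suppress=True)
c=camera("top");I=c["image"];s=camera("scene")
for l in("pipette_grip","pipette_tip"):
    for cc,n in((c,"top"),(s,"scene")):
        for r in spot_point(l,cc)[:2]:
            u,v=r["at"][0]*640,r["at"][1]*480;print(n,l,r["p"],u,v,px2w(cc,u,v,z=.334 if "grip" in l else .152))
print(get_obs()["ee_pos"],w2px(s,[.5055,-.3117,.152]),w2px(c,[.5055,-.3117,.152]))
a=cv2.resize(I[120:320,380:560],None,fx=2.5,fy=2.5);b=cv2.resize(s["image"][60:260,310:420],None,fx=2.5,fy=2.5)
cv2.imwrite("pics/f1.png",np.hstack([a,b])[:,:,::-1])
```

```text
scene pipette_tip 0.31 234.68800000000002 307.2 [0.3542 0.2199 0.152 ]
scene pipette_tip 0.26 214.976 243.59999999999997 [0.535 0.17  0.152]
[ 0.5054 -0.3115  0.3238] (np.float64(417.1682542868127), np.float64(183.77950146860167)) (np.float64(476.99181706093077), np.float64(213.88050674646985))
```

View pics/f1.png

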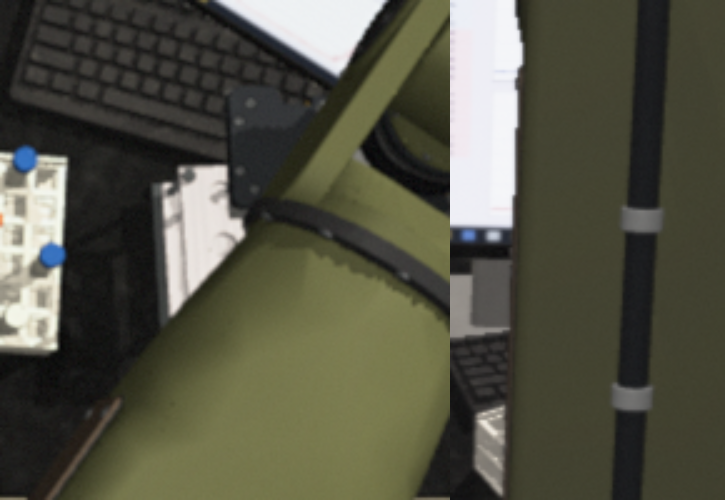

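The arm hides the pipette in both views here. The grip (27.5 mm at 20 N) is sound and the tip is at about 0.160 m, so I'll carry it to just short of the balance and look again.

Emit:
{"fn": "jog_arm", "kwargs": {
  "rows": [
    [[0,-0.006,0],0,0.02],
    [[0,-0.013,0],0,0.02],
    [[0.002,-0.02,0],0,0.02],
    [[0.002,-0.026,0],0,0.02],
    [[0.002,-0.03,0],0,0.02],
    [[0.003,-0.03,0],0,0.02],
    [[0.003,-0.03,0],0,0.02],
    [[0.003,-0.03,0],0,0.02],
    [[0.003,-0.03,0],0,0.02],
    [[0.003,-0.03,0],0,0.02],
    [[0.002,-0.025,0],0,0.02],
    [[0.0005,-0.02,0],0,0.02]
  ]
}}

```text
time_s: 11.72
ee_pos: [0.5285, -0.0186, 0.3246]
eef_rot: [-3.141, -0.0, 0.002]
force: [0.6, -0.4, -1.0]
grip_width: 0.0275
grip_force: 20.0
```

Emit:
{"fn": "jog_arm", "kwargs": {
  "rows": [
    [[0,-0.015,0],0,0.02],
    [[0,-0.01,0],0,0.02],
    [[0,-0.005,0],0,0.02],
    [[0,0,0],0,0.02],
    [[0,0,0],0,0.02],
    [[0,0,0],0,0.02],
    [[0,0,0],0,0.02]
  ]
}}

```text
time_s: 12.3
ee_pos: [0.529, 0.0078, 0.3244]
eef_rot: [3.142, 0.0, -0.001]
force: [-0.8, 0.2, 0.0]
grip_width: 0.0271
grip_force: 20.0
```

Run:
```python
from h import *
np.set_printoptions(precision=4,suppress=True)
o=get_obs();print(o["ee_pos"],o["eef_rot"],o["force"])
s=camera("scene");e=o["ee_pos"]
for l,z in(("pipette_grip",e[2]+.019),("pipette_tip",e[2]-.163)):
    for r in spot_point(l,s)[:2]:
        u,v=r["at"][0]*640,r["at"][1]*480;print(l,r["p"],u,v,px2w(s,u,v,z=z))
print(w2px(s,[e[0],e[1],e[2]+.019]),w2px(s,[e[0],e[1],e[2]-.163]))
cv2.imwrite("pics/g1.png",cv2.resize(s["image"][80:330,130:380],None,fx=2.4,fy=2.4,interpolation=cv2.INTER_CUBIC)[:,:,::-1])
```

```text
[0.529  0.0078 0.3244] [ 3.1415  0.     -0.001 ] [-0.7623  0.2225  0.0245]
pipette_grip 0.78 286.912 134.4 [0.5286 0.0124 0.3434]
pipette_grip 0.45 234.176 267.504 [0.2255 0.2733 0.3434]
(np.float64(288.9406717440924), np.float64(133.74363826881842)) (np.float64(289.6046453282709), np.float64(216.39673035839695))
```

View pics/g1.png

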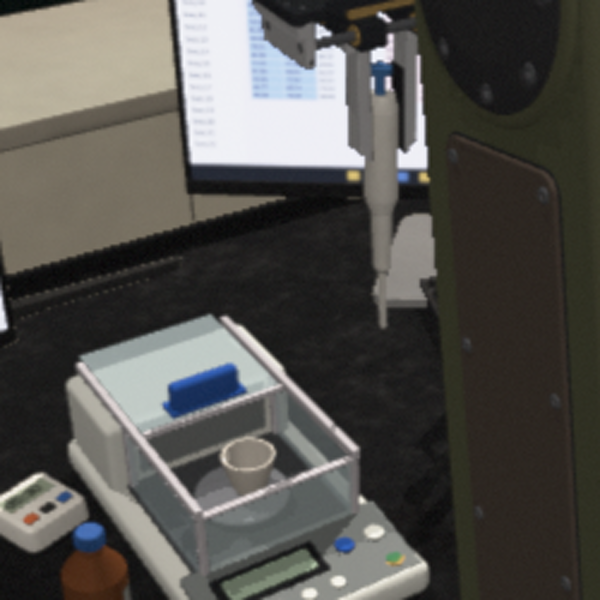

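The pipette hangs upright. Its tip is at about (289.2,216.7), against a predicted (289.6,216.4). The crucible rim is centred at about (233.3,270.4).

Emit:
{"fn": "jog_arm", "kwargs": {
  "rows": [
    [[0,-0.006,0],0,0.02],
    [[0,-0.012,0],0,0.02],
    [[0,-0.018,0],0,0.02],
    [[0,-0.02,0],0,0.02],
    [[0,-0.02,0],0,0.02],
    [[0,-0.02,0],0,0.02],
    [[0,-0.016,0],0,0.02],
    [[0,-0.012,0],0,0.02],
    [[0,-0.006,0],0,0.02],
    [[0,0,0],0,0.02],
    [[0,0,0],0,0.02],
    [[0,0,0],0,0.02]
  ]
}}

```text
time_s: 13.45
ee_pos: [0.5291, 0.1379, 0.3245]
eef_rot: [3.141, -0.0, -0.001]
force: [-0.7, 0.1, -0.9]
grip_width: 0.0271
grip_force: 20.0
```

Run:
```python
from h import *
np.set_printoptions(precision=4,suppress=True)
e=get_obs()["ee_pos"];s=camera("scene");print(e,px2w(s,233.3,270.4,z=.082))
for l,z in(("crucible_rim",.082),("pipette_tip",e[2]-.163),("pipette_grip",e[2]+.019)):
    for r in spot_point(l,s)[:2]:
        u,v=r["at"][0]*640,r["at"][1]*480;print(l,r["p"],u,v,px2w(s,u,v,z=z))
print(w2px(s,[e[0],e[1],e[2]-.163]))
# rim ellipse expected at candidate centres drawn
im=cv2.resize(s["image"][180:320,170:310],None,fx=4.2,fy=4.2,interpolation=cv2.INTER_CUBIC)[:,:,::-1].copy()
pts=[[ (np.array(w2px(s,[.529+.0225*np.cos(a),.1385+.0225*np.sin(a),.082]))-[169.5,179.5])*4.2 for a in np.linspace(0,6.28,40)]]
cv2.polylines(im,np.int32(pts),True,(0,0,255),1)
p=(np.array(w2px(s,[e[0],e[1],e[2]-.163]))-[169.5,179.5])*4.2;cv2.circle(im,tuple(int(x) for x in p),4,(0,255,0),1)
cv2.imwrite("pics/i1.png",im)
```

```text
[0.5291 0.1379 0.3245] [0.5246 0.1412 0.082 ]
crucible_rim 0.63 234.88 267.31199999999995 [0.5318 0.1341 0.082 ]
pipette_tip 0.77 232.0 239.424 [0.5181 0.1419 0.1615]
pipette_grip 0.62 224.896 148.608 [0.5354 0.1347 0.3435]
(np.float64(231.30179404425235), np.float64(235.9502174472272))
```

View pics/i1.png

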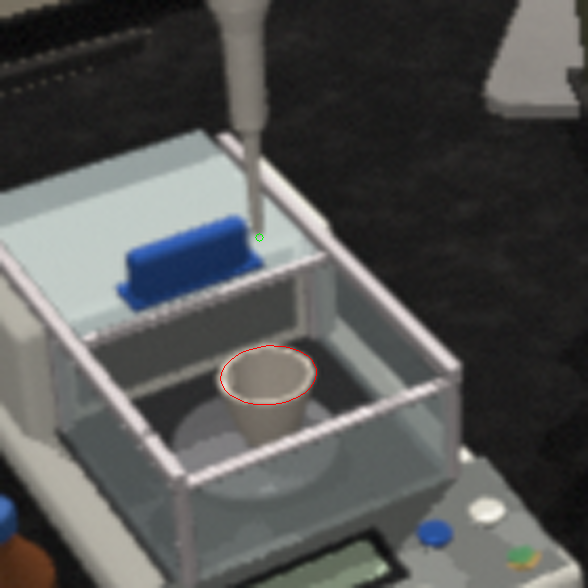

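The drawn 45 mm rim circle at (0.529,0.1385) lies on the real rim at about (266,375) to within 1 mm, and the predicted tip mark sits on the real tip at (259,237). I'll lower now.

Emit:
{"fn": "jog_arm", "kwargs": {
  "rows": [
    [[0,-0.001,0.004],0,0.02],
    [[0,0,0.009],0,0.02],
    [[0,0,0.01],0,0.02],
    [[0,0,0.01],0,0.02],
    [[0,0,0.01],0,0.02],
    [[0,0,0.01],0,0.02],
    [[0,0,0.008],0,0.02],
    [[0,0,0.005],0,0.02],
    [[0,0,0.003],0,0.02],
    [[0,0,0],0,0.02],
    [[0,0,0],0,0.02],
    [[0,0,0],0,0.02]
  ]
}}

```text
time_s: 14.65
ee_pos: [0.5292, 0.1395, 0.2559]
eef_rot: [-3.141, -0.001, -0.0]
force: [-0.1, 0.5, -0.3]
grip_width: 0.0274
grip_force: 20.0
```

Run:
```python
from h import *
e=get_obs()["ee_pos"];s=camera("scene")
im=cv2.resize(s["image"][220:310,190:290],None,fx=6,fy=6,interpolation=cv2.INTER_CUBIC)[:,:,::-1].copy()
f=lambda p:(np.array(w2px(s,p))-[189.5,219.5])*6
cv2.polylines(im,np.int32([[f([.529+.0225*np.cos(a),.139+.0225*np.sin(a),.082]) for a in np.linspace(0,6.28,40)]]),True,(0,0,255),1)
cv2.circle(im,tuple(int(x) for x in f([e[0],e[1],e[2]-.163])),4,(0,255,0),1)
cv2.imwrite("pics/j1.png",im);print(e)
```

```text
[0.52918071 0.13951434 0.25592334]
```

View pics/j1.png

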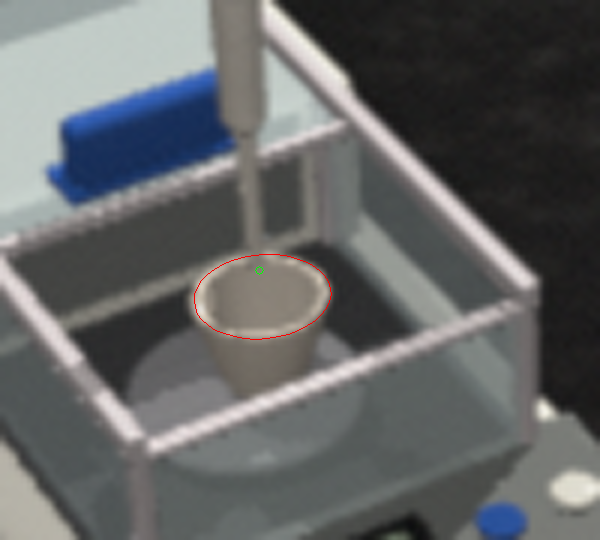

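The rim outline still fits. The tip, at about (257,267), is over the mouth about 1 cm above the rim, and the arm is still. I'm handing in.

```bash
python3 -c "
from station import *
print(hand_in())"
```

```text
the job is handed in; nothing more can be done
None
```

The job is handed in: the shield door is open against its end stop, and the pipette is held still and upright, its tip centred to about 1–2 mm and an estimated 1.1 cm above the crucible rim; the hand-in returned no verdict.

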